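Put the garlic away in the lidded keeper with the folding lid stay

ROBOT

A 6-joint arm with a two-finger parallel gripper is mounted at the origin on a cart in front of the work surface, level with it; the furniture and walls round the work are solid. World frame = base frame: x ahead of the robot, y to its left, z up, the work surface at z = 0. Lengths are in m, angles in rad, forces in N, time in s.
With the tool pointing down it reaches from about 0.3 to 0.85 m from the base axis. Payload 4.2 kg.
Tool frame: the origin (TCP) lies on the centre line of the jaws, within the pads' length; the fingertips stand arm.nose_length ahead of it and the grasp point (between the pads) lies 3 mm ahead of it (arm.nose_length is the distance from the TCP to the fingertips, in m); z points along the fingers, y is the line along which they close (so a half turn about z gives the same grasp; the last joint's range is limited). The gripper opens to 91 mm and grips with 3 to 60 N. Pads are 32 mm wide; open, the fingers measure 118 mm over their backs; the gripper's body (76 mm by 178 mm) begins 60 mm behind the grasp point.
Start: joints at [1.205, 0.32, 1.565, -0, 1.257, -0.02], TCP at [0.195, 0.541, 0.236] pointing down, gripper open.
Joint ranges: [-3.11, 3.11], [-0.84, 2.01], [0.21, 2.61], [-1.34, 4.49], [0.05, 2.63], [-2.56, 2.56]. Speed limits (rad/s): [2.57, 2.57, 3.14, 3.14, 3.14, 3.14].

INTERFACE

Orientations are given as a rotation vector (axis times angle).
In Python, from station import arm, eyes gives the robot as it stands (arm), with the cameras (eyes).
- The arm moves only by the shell command python3 nudge.py 'ROWS' [FORCE]. ROWS is a JSON object whose key "increments" holds a list of rows, 1 to 5 of them, each of 5 numbers: the finger opening in m, then dx, dy, dz in parts of the range, where 1.0 means 20 cm, then a turn about the tool's z in shares of pi rad (1.0 is pi rad); each row shifts and turns the commanded pose from where the row before left it, along the tool's axes as they then stand; what a row does not reach is not made up. A row lasts 1/10 s, in which the tool goes at most 0.05 m and 0.15 rad, less where a joint would pass 70% of its speed; a pose out of reach is approached as far as the arm can. The fingers move at their own pace and stop on an object; FORCE is the grip in N (left out, the last holds). Time passes only in rows, so rows that do not move let the fingers close. It prints the time, the measured TCP pose, the force, the opening and the grip force at its end. Shift and turn numbers lie between -1 and 1, and a call with a number outside is refused. Input that does not fit is refused with a message, and nothing moves.
- arm.state(): the state, without advancing time (a new reading comes with each control period).
- eyes.read_camera(name): name is "side" or "top" or "wrist"; returns a dict with "img" (384x512x3 uint8, red, green, blue), "intrinsics" (3x3 intrinsics, pixels), "R" (3x3) and "t" (3): a world point X has camera coordinates R X + t. Camera axes: x right, y down, z forward; pixel columns grow to the right and rows downward; lengths in m; the calibration is good to about 2 mm. A picture is of the moment at which its call begins. There is no depth.
- arm.close_job(): hands the job in; it is judged then, once.
The state is a dict: "t": time; "qpos": joint angles; "dq": joint speeds; "joint_torque": joint torques, N m; "ee_pos": TCP position; "tcp_rot": TCP orientation; "ft_force": force on the tool from outside, world axes, zero at the start; "wrist_torque": the same for the moment, N m; "width": finger opening in m; "gripper_force": force on a finger pad.
Only numpy, scipy, OpenCV 4.12 (cv2) and the standard library are available. Lean on these libraries where they do the work, as an engineer would, in place of code of your own. Each camera call takes 0.05 s, during which the arm holds its last target. There are 200 camera calls.

TASK

Put the garlic bulb away in the wooden keeper: raise the lid, push the knee of its folding stay through straight until it locks at its stop, and only then set the garlic gently on the keeper's floor and let go of it. Then break the stay's knee by its side knob and bring the lid down under control, not letting it fall, until it is fully shut. Leave the lemon and the tomato where they are.

Things in the scene. Friction and masses are not known exactly. Their poses are not given: they have to be found in the camera images.
- keeper: Fixed brown wooden box with a flat lid, 200 (x) x 280 (y) x 85 mm high without the lid, walls and floor 8. Origin: centre of its underside, on the worktop. x runs from the front (robot side, lid handle) to the back, y to the robot's left, z up (the stay is on the right, -y side); turned up to 0.2 rad. Points given below as x, y, z in mm are in this frame.
- keeper_floor (a point): Centre of the upper face of the keeper's floor, 8 mm above the worktop. Free inside 184 (x) x 264 (y), 77 deep. The raised lid leans over the back of the box (its top edge stands at x=56, 280 above the worktop), so put things into the front half.
- lid_hinge (a point): Middle of the lid's hinge axis, at x=100, z=85 on the back rim; the axis runs along the keeper's y. The lid is 12 mm thick, its underside level with the axis when shut.
- lid_handle (a point): Middle of the bar handle on the lid's front edge: round steel bar 10 mm thick, 100 long along y, 36 in front of the edge on two arms at y=+-50, so 31 mm clear behind it. 236 mm from the hinge axis and 6 above it when shut (91 above the worktop); swings up and back with the lid, to about 317 above the worktop.
- lid (a joint): Lid angle in rad: 0 shut, growing as the front rises, 1.35 highest (the straight stay stops it). The lid weighs about 0.5 kg; lifting takes about 4 N at the handle. Its stiff hinges hold it where it is left above about 1.15 rad; let go lower down, it falls shut.
- stay_pivot (a point): Fixed lower pivot of the folding stay, outside the box's right wall at x=-20, y=-147, z=40, axis along y. Lower link 92 mm from here to the knee; upper link 92 mm from the knee to a pivot on the lid's side edge (110 mm along the lid from the hinge axis, 6 above its underside).
- knob (a point): Middle of the knob at the stay's knee, on the knee's axis, at y=-194 (54 outside lid and box): dark round grip along y, 16 mm in diameter, 40 long. Lid shut: at x=-102, z=83; stay straight: x=31, z=117; locked: x=39, z=112. The knee folds forwards and up (-x, +z) and locks backwards and down (+x, -z). A few newtons move it.
- knee (a joint): Knee of the stay in rad: 0 folded (lid shut), 2.57 straight, 2.77 locked against its stop, about 9 mm past the straight line. Moves together with the lid: at lid 1.31 the unlocked knee reads about 2.2. Once locked it stays so until the knob is pulled forwards and up through straight again.
- garlic: Pale garlic bulb 55 mm across, 52 mm high, 32 g, standing loose on the worktop left of the keeper; origin at the centre of its underside, z up. Can be gripped from above across its belly, about 25 mm above its underside.
- lemon: Yellow lemon 75 x 59 x 59 mm, loose on the worktop near the garlic, bystander; origin at the centre of its underside.
- tomato: Red tomato 62 mm across, 62 high, loose on the worktop near the garlic, bystander; origin at the centre of its underside.

How it is judged:
On the way, in this order (a step that is already met when the one before it is completed fails the run):
1. the lid is raised (value of joint lid above 1.15 rad), for 0.1 s.
2. the stay's knee is pushed through straight and locked, with the hand off it and off the lid (value of joint knee above 2.67 rad and contact force between the fingers and keeper below 0.1 N), for 0.2 s.
3. the garlic lies released in the keeper under the locked lid (x of garlic in the frame of keeper between -0.09 and 0.09 m and y of garlic in the frame of keeper between -0.13 and 0.13 m and z of garlic in the frame of keeper between 0 and 0.05 m and contact force between garlic and the fingers below 0.1 N and linear speed of garlic below 0.05 m/s and value of joint knee above 2.67 rad), for 0.2 s.
4. the stay's knee is broken, folded at least 0.25 rad from straight (value of joint knee below 2.32 rad), for 0.1 s.
At the end, for the whole second after the job is handed in: The lid is shut (within 0.04 rad) with its stay folded (knee below 0.25 rad), the garlic rests on the floor inside the keeper, released and still, and the lemon and tomato are within 30 mm of where they stood (value of joint lid below 0.04 rad and value of joint knee below 0.25 rad and x of garlic in the frame of keeper between -0.09 and 0.09 m and y of garlic in the frame of keeper between -0.13 and 0.13 m and z of garlic in the frame of keeper between 0 and 0.05 m and contact force between garlic and the fingers below 0.1 N and linear speed of garlic below 0.05 m/s and distance of each of lemon, tomato from where it was at the start of the episode below 0.03 m); the robot touches nothing.
It fails at once if the lid is dropped or slammed (swings down faster than 3 rad/s) (velocity of joint lid below -3 rad/s).
It fails at once if the garlic is dropped or thrown (faster than 1.0 m/s while not between the fingers) (linear speed of garlic above 1 m/s and contact force between garlic and the fingers below 0.1 N).
It fails at once if the lemon or the tomato is pushed more than 30 mm (distance of any of lemon, tomato from where it was at the start of the episode above 0.03 m).
It also fails if it takes over 72 s, if anything falls off the work surface, if the arm or the gripper's body presses on something with over 40 N, if the wrist force passes 120 N, or if a joint passes its speed limit or range.

## Working session

There is one attempt and no reset: what is moved stays moved. The work goes in short steps, Python scripts to look and compute and a shell command to move; the robot and the scene stay as the last step left them, time stands still between calls to the robot, and variables do not carry over. Pictures are saved under pics/ and viewed, at most 14 in all, crops included, and the job is handed in when it is done.

```bash
ls; mkdir -p pics
python3 - <<'E'
from station import arm, eyes
import cv2,numpy as np
s=arm.state();print(s['ee_pos'],s['tcp_rot'],arm.nose_length,s['t'])
ims=[]
for n in ('top','side'):
    c=eyes.read_camera(n);np.savez('pics/'+n+'0.npz',**c)
    print(n,c['intrinsics'].tolist(),c['R'].round(4).tolist(),c['t'].round(4).tolist())
    cv2.imwrite('pics/%s0.png'%n,c['img'][:,:,::-1])
E
```

```text
nudge.py
pics
station.py
[0.19472759 0.54051333 0.23511351] [-5.40410379e-01 -3.09442887e+00  2.76428506e-03] 0.022 0.0
top [[374.41155717839797, 0.0, 253.68685221402984], [0.0, 374.41155717839797, 191.08416775792023], [0.0, 0.0, 1.0]] [[-0.0066, -0.9998, -0.0167], [-0.9826, 0.0096, -0.1854], [0.1855, 0.0152, -0.9825]] [0.1236, 0.5996, 0.9848]
side [[370.44402450887674, 0.0, 256.278562182668], [0.0, 370.44402450887674, 187.93940859132027], [0.0, 0.0, 1.0]] [[0.9257, -0.3783, -0.0019], [-0.1868, -0.4528, -0.8718], [0.3289, 0.8074, -0.4898]] [-0.4929, 0.2176, 0.6685]
```

View pics/top0.png

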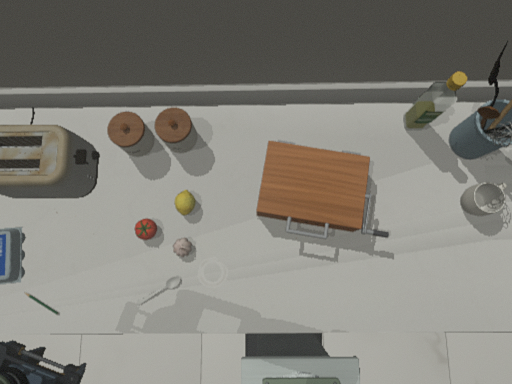

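View pics/side0.png

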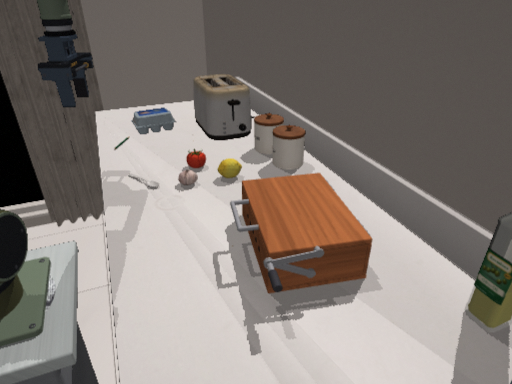

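The top view shows the lid with corners near (268,142), (370,156), (361,230) and (258,212). Its handle is at about (308,228) and the knob at about (376,233). The garlic is at (182,246), the lemon at (185,202) and the tomato at (146,229). The side view agrees.

```bash
cat > h.py <<'E'
import numpy as np,cv2
from station import arm, eyes
from scipy.spatial.transform import Rotation as Ro
def ray(c,uv,z):
    K,R,t=c['intrinsics'],c['R'],c['t']; o=-R.T@t
    d=R.T@np.linalg.inv(K)@np.array([uv[0],uv[1],1.]); return o+d*(z-o[2])/d[2]
def proj(c,X):
    p=c['intrinsics']@(c['R']@np.asarray(X)+c['t']); return p[:2]/p[2]
def tri(ca,ua,cb,ub):
    P=lambda c:c['intrinsics']@np.c_[c['R'],c['t']]
    X=cv2.triangulatePoints(P(ca),P(cb),np.array(ua,float),np.array(ub,float)).ravel();return X[:3]/X[3]
def cam(n): return eyes.read_camera(n)
def big(m,near=None):
    n,l,s,c=cv2.connectedComponentsWithStats(m.astype(np.uint8)); i=1+np.argmax(s[1:,4]); return l==i,c[i]
E
python3 - <<'E'
from h import *
c=dict(np.load('pics/top0.npz'));hsv=cv2.cvtColor(c['img'],cv2.COLOR_RGB2HSV)
H,S,V=[hsv[...,i].astype(int) for i in range(3)]
m=(H<15)&(S>110);m[:,:230]=0;m[:,390:]=0
mm,cc=big(m);
cnt=max(cv2.findContours(mm.astype(np.uint8),0,1)[0],key=cv2.contourArea)
pts=np.array([ray(c,p[0],.097)[:2] for p in cnt],np.float32)
print('lid',cv2.minAreaRect(pts),cv2.boxPoints(cv2.minAreaRect(pts)).tolist())
for n,box,f,z in(('lemon',(170,185,200,222),(S>120),.03),('tomato',(130,212,162,245),(S>120)&((H<12)|(H>170)),.03),):
    q=np.zeros_like(m);x0,y0,x1,y1=box;q[y0:y1,x0:x1]=1;_,cc=big(f&q);print(n,cc,ray(c,cc,z))
s=dict(np.load('pics/side0.npz'))
a=cv2.resize(c['img'][185:265,125:225],None,fx=4,fy=4,interpolation=2);b=cv2.resize(s['img'][140:220,150:250],None,fx=4,fy=4,interpolation=2)
a2=cv2.resize(c['img'][190:250,330:405],(400,320),interpolation=2);b2=cv2.resize(s['img'][235:295,250:325],(400,320),interpolation=2)
cv2.imwrite('pics/z.png',np.vstack([np.hstack([a,b]),np.hstack([a2,b2])])[:600,:,::-1])
E
```

```text
lid ((0.607765257358551, -0.041892990469932556), (0.2763594090938568, 0.20669016242027283), 79.76461791992188) [[0.48151126503944397, -0.1595100611448288], [0.6849122643470764, -0.19623735547065735], [0.7340192794799805, 0.07572408020496368], [0.5306182503700256, 0.11245137453079224]]
lemon [183.4527027  202.02364865] [0.57593476 0.31948791 0.03      ]
tomato [148.2688172  228.77419355] [0.50058109 0.41675972 0.03      ]
```

View pics/z.png

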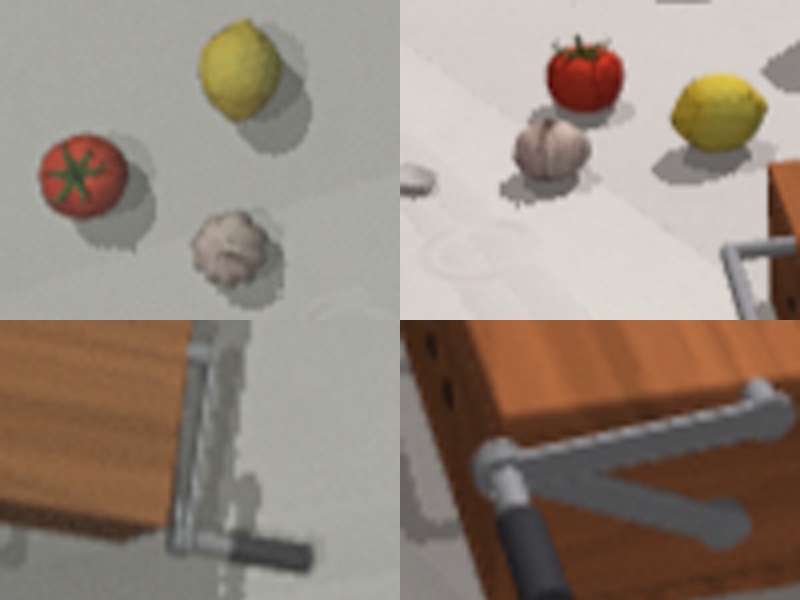

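Run:
```python
from h import *
c=dict(np.load('pics/top0.npz'));s=dict(np.load('pics/side0.npz'))
hsv=cv2.cvtColor(c['img'],cv2.COLOR_RGB2HSV);H,S,V=[hsv[...,i].astype(int) for i in range(3)]
for v in (90,110,120):
    m=(H<15)&(S>110)&(V>v);m[:,:230]=0;m[:,390:]=0
    mm=cv2.morphologyEx(big(m)[0].astype(np.uint8),cv2.MORPH_CLOSE,np.ones((3,3)));mm=cv2.morphologyEx(mm,cv2.MORPH_OPEN,np.ones((5,5)))
    cnt=max(cv2.findContours(mm,0,1)[0],key=cv2.contourArea)
    print(v,cv2.minAreaRect(np.array([ray(c,p[0],.097)[:2] for p in cnt],np.float32)))
print('garlic',ray(c,(182.5,246.8),.026),tri(c,(182.5,246.8),s,(187.8,177)))
print('knob',ray(c,(380.5,233.5),.083))
K=np.array([.611,-.0425,0]);R=Ro.from_euler('z',-.179)
for n,p in(('knob',(-.102,-.194,.083)),('handle',(-.136,0,.091)),('hL',(-.136,.05,.091)),('hR',(-.136,-.05,.091)),('bl',(.1,.14,.097)),('br',(.1,-.14,.097)),('fl',(-.1,.14,.097)),('fr',(-.1,-.14,.097))):
    X=K+R.apply(p);print(n,X.round(4),proj(c,X).round(1),proj(s,X).round(1))
```

```text
90 ((0.6119664311408997, -0.04265157878398895), (0.2763594090938568, 0.19815191626548767), 79.76461791992188)
110 ((0.6125523447990417, -0.042555391788482666), (0.27596187591552734, 0.1970328688621521), 79.76461791992188)
120 ((0.6128196120262146, -0.04248154163360596), (0.2757215201854706, 0.19653308391571045), 79.76461791992188)
garlic [0.44976769 0.31940503 0.026     ] [0.45035467 0.31997196 0.02289862]
knob [ 0.47841729 -0.21589986  0.083     ]
knob [ 0.4761 -0.2152  0.083 ] [380.3 234.4] [273.9 281.2]
handle [ 0.4772 -0.0183  0.091 ] [305.9 234.3] [234.8 215.7]
hL [0.4861 0.0309 0.091 ] [287.1 231.1] [231.2 203.3]
hR [ 0.4683 -0.0675  0.091 ] [324.8 237.6] [238.8 229.6]
bl [0.7343 0.0775 0.097 ] [268.1 140.3] [319.3 172.2]
br [ 0.6845 -0.1981  0.097 ] [370.2 156.8] [372.6 239.2]
fl [0.5375 0.1131 0.097 ] [255.7 211.7] [240.3 180.2]
fr [ 0.4877 -0.1625  0.097 ] [361.4 229.7] [267.5 253.8]
```

```bash
cat >> h.py <<'E'
K=np.array([.612,-.0425,0]);YAW=-.1787;RK=Ro.from_euler('z',YAW)
def W(p): return K+RK.apply(np.asarray(p,float))
def knob(phi): return np.array([-.02+.092*np.cos(phi),-.194,.04+.092*np.sin(phi)])
def go(p,world=False,pos=None):  # TCP offset in tool axes to keeper-frame point p (m)
    s=arm.state();Rt=Ro.from_rotvec(s['tcp_rot']);d=(np.asarray(p) if world else W(p))-(s['ee_pos'] if pos is None else pos)
    ty=Rt.apply([0,1,0]);a=np.arctan2(ty[1],ty[0]);print('tool d',Rt.inv().apply(d).round(4),'ty yaw',a.round(4),'keeper pos',RK.inv().apply(s['ee_pos']-K).round(4),'F',np.round(s['ft_force'],1),'t',s['t'])
E
python3 - <<'E'
from h import *
go([-.102,-.194,.083])
s=arm.state();Rt=Ro.from_rotvec(s['tcp_rot']).as_matrix();print(Rt.round(3))
# mechanism: lid pivot vs knob angle
from scipy.optimize import brentq
def P(th): return np.array([.1-.110*np.cos(th)-.006*np.sin(th),.085+.110*np.sin(th)+.006*np.cos(th)])
L=[]
for ph in np.radians(np.arange(152,50,-8.)):
    k=knob(ph)[[0,2]];f=lambda t:np.linalg.norm(P(t)-k)-.092
    ts=np.linspace(-.1,1.6,400);v=[f(t) for t in ts];r=[brentq(f,ts[i],ts[i+1]) for i in range(399) if v[i]*v[i+1]<0]
    print(np.degrees(ph).round(),k.round(4),np.round(r,3))
E
```

```text
tool d [-0.5218 -0.6152  0.1532] ty yaw 1.225 keeper pos [-0.5142  0.4996  0.2352] F [-0.5 -0.2  1. ] t 0.1
[[-0.941  0.339 -0.001]
 [ 0.339  0.941 -0.001]
 [-0.    -0.002 -1.   ]]
152.0 [-0.1012  0.0832] [-0.076  0.048]
144.0 [-0.0944  0.0941] [0.295]
136.0 [-0.0862  0.1039] [0.46]
128.0 [-0.0766  0.1125] [0.606]
120.0 [-0.066   0.1197] [0.741]
112.0 [-0.0545  0.1253] [0.868]
104.0 [-0.0423  0.1293] [0.988]
96.0 [-0.0296  0.1315] [1.099]
88.0 [-0.0168  0.1319] [1.202]
80.0 [-0.004   0.1306] [1.293]
72.0 [0.0084 0.1275] [1.369]
64.0 [0.0203 0.1227] [1.421]
56.0 [0.0314 0.1163] [1.437]
```

Run:
```python
from h import *
from scipy.optimize import brentq
def P(th): return np.array([.1-.110*np.cos(th)+.006*np.sin(th),.085+.110*np.sin(th)+.006*np.cos(th)])
def H(th): return np.array([.1-.236*np.cos(th)+.006*np.sin(th),.085+.236*np.sin(th)+.006*np.cos(th)])
for ph in np.radians(np.r_[153:56:-7,56]):
    k=knob(ph)[[0,2]];f=lambda t:np.linalg.norm(P(t)-k)-.092
    ts=np.linspace(-.1,1.6,400);v=[f(t) for t in ts];r=[brentq(f,ts[i],ts[i+1]) for i in range(399) if v[i]*v[i+1]<0]
    print(np.degrees(ph).round(),k.round(4),np.round(r,3))
p=H(0)
for t in np.arange(0,1.36,.15): h=H(t);print(t.round(2),h.round(4),(h-p).round(4));p=h
go([-.136,0,.17])
```

```text
153.0 [-0.102   0.0818] [-0.034]
146.0 [-0.0963  0.0914] [0.197]
139.0 [-0.0894  0.1004] [0.343]
132.0 [-0.0816  0.1084] [0.471]
125.0 [-0.0728  0.1154] [0.59]
118.0 [-0.0632  0.1212] [0.703]
111.0 [-0.053   0.1259] [0.809]
104.0 [-0.0423  0.1293] [0.91]
97.0 [-0.0312  0.1313] [1.006]
90.0 [-0.02   0.132] [1.094]
83.0 [-0.0088  0.1313] [1.174]
76.0 [0.0023 0.1293] [1.244]
69.0 [0.013  0.1259] [1.3]
62.0 [0.0232 0.1212] [1.336]
56.0 [0.0314 0.1163] [1.346]
0.0 [-0.136  0.091] [0. 0.]
0.15 [-0.1325  0.1262] [0.0035 0.0352]
0.3 [-0.1237  0.1605] [0.0088 0.0343]
0.45 [-0.1099  0.1931] [0.0138 0.0326]
0.6 [-0.0914  0.2232] [0.0185 0.0302]
0.75 [-0.0686  0.2503] [0.0228 0.027 ]
0.9 [-0.042   0.2736] [0.0266 0.0233]
1.05 [-0.0122  0.2927] [0.0298 0.0191]
1.2 [0.0201 0.3071] [0.0323 0.0144]
1.35 [0.0542 0.3166] [0.0341 0.0094]
tool d [-0.4561 -0.4297  0.0659] ty yaw 1.225 keeper pos [-0.5142  0.4996  0.2352] F [-0.5 -0.2  1. ] t 0.1
```

Units first: shifts go in shares of 20 cm and turns go in shares of pi rad. So 0.14 rad / 3.1416 = 0.0446.

```bash
python3 nudge.py '{"increments":[[0.05, 0, 0, 0, 0.0446], [0.05, 0, 0, 0, 0.0446], [0.05, 0, 0, 0, 0.0446], [0.05, 0, 0, 0, 0.0446], [0.05, 0, 0, 0, 0.0446]]}' 40
python3 nudge.py '{"increments":[[0.05, 0, 0, 0, 0.0446], [0.05, 0, 0, 0, 0.0446], [0.05, 0, 0, 0, 0.0446], [0.05, 0, 0, 0, 0.0446], [0.05, 0, 0, 0, 0.0458]]}'
python3 nudge.py '{"increments":[[0.05, -0.2, 0.12, 0, 0], [0.05, -0.2, 0.12, 0, 0], [0.05, -0.2, 0.12, 0, 0], [0.05, -0.2, 0.12, 0, 0], [0.05, -0.2, 0.12, 0, 0]]}'
python3 nudge.py '{"increments":[[0.05, -0.2, 0.12, 0, 0], [0.05, -0.2, 0.12, 0, 0], [0.05, -0.2, 0.12, 0, 0], [0.05, -0.2, 0.12, 0, 0], [0.05, -0.2, 0.12, 0, 0]]}'
python3 nudge.py '{"increments":[[0.05, -0.2, 0.12, 0, 0], [0.05, -0.2, 0.12, 0, 0], [0.05, -0.2, 0.12, 0, 0], [0.05, -0.2, 0.12, 0, 0], [0.05, -0.2, 0.12, 0, 0]]}'
python3 nudge.py '{"increments":[[0.05, -0.2, 0.12, 0, 0], [0.05, 0, 0, 0, 0], [0.05, 0, 0, 0, 0]]}'
python3 -c "
from h import *
go([-.102,-.194,.086])
c=cam('top');s=cam('side');w=cam('wrist')
cv2.imwrite('pics/a.png',np.hstack([s['img'][100:,150:],w['img'][100:]])[:,:800,::-1])"
```

```text
t: 0.6
ee_pos: [0.1948, 0.5407, 0.2355]
tcp_rot: [1.577, 2.717, -0.002]
ft_force: [0.1, 0.2, 0.1]
width: 0.0543
gripper_force: 0.0
t: 1.1
ee_pos: [0.1948, 0.5407, 0.2354]
tcp_rot: [2.417, 2.007, -0.001]
ft_force: [-0.3, 0.6, 0.0]
width: 0.05
gripper_force: 0.0
t: 1.6
ee_pos: [0.2774, 0.3209, 0.2356]
tcp_rot: [2.41, 2.015, -0.001]
ft_force: [0.7, 0.6, 0.3]
width: 0.0499
gripper_force: 0.0
t: 2.1
ee_pos: [0.3599, 0.1028, 0.2359]
tcp_rot: [2.411, 2.014, 0.001]
ft_force: [1.0, 0.4, -0.5]
width: 0.05
gripper_force: 0.0
t: 2.6
ee_pos: [0.4424, -0.1155, 0.2357]
tcp_rot: [-2.411, -2.013, -0.0]
ft_force: [1.3, 0.6, -0.2]
width: 0.05
gripper_force: 0.0
t: 2.9
ee_pos: [0.4584, -0.1577, 0.2352]
tcp_rot: [-2.412, -2.01, 0.001]
ft_force: [-0.4, 0.4, 0.2]
width: 0.0499
gripper_force: 0.0
tool d [-0.0534  0.0291  0.1491] ty yaw -0.1812 keeper pos [-0.1307 -0.1406  0.2352] F [-0.4  0.4  0.2] t 2.9
```

View pics/a.png

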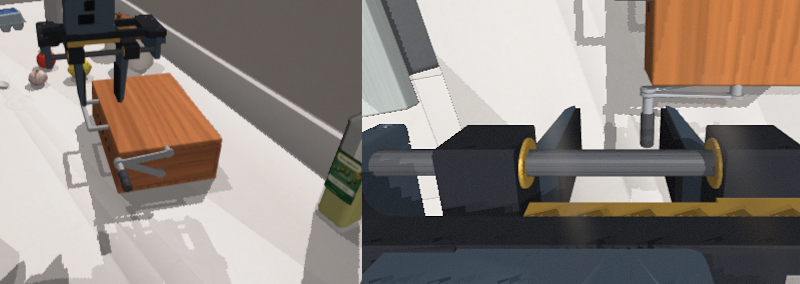

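The arm hovers over the keeper's front-right corner. In the wrist view the knob is at about (647,125), ahead and right of the jaws, which matches the computed offset.

Scaled: 0.04 m / 0.2 = 0.2, -0.027 m / 0.2 = -0.135.

```bash
python3 nudge.py '{"increments":[[0.05, -0.135, 0.0725, 0, 0], [0.05, -0.13, 0.0725, 0, 0], [0.05, 0, 0, 0.2, 0], [0.05, 0, 0, 0.2, 0], [0.05, 0, 0, 0.2, 0]]}'
python3 nudge.py '{"increments":[[0.05, 0, 0, 0.145, 0], [0.05, 0, 0, 0, 0]]}'
python3 -c "
from h import *
go([-.102,-.194,.086])"
python3 nudge.py '{"increments":[[0.0, 0, 0, 0, 0], [0.0, 0, 0, 0, 0], [0.0, 0, 0, 0, 0], [0, 0, 0, 0, 0], [0, 0, 0, 0, 0]]}' 40
python3 -c "
from h import *
go([-.102,-.194,.086])"
```

```text
t: 3.55
ee_pos: [0.4779, -0.2132, 0.1152]
tcp_rot: [2.408, 2.015, 0.001]
ft_force: [-0.1, -0.1, -0.6]
width: 0.0498
gripper_force: 0.0
t: 3.75
ee_pos: [0.4751, -0.2118, 0.0837]
tcp_rot: [-2.403, -2.011, 0.006]
ft_force: [-0.8, 0.4, -0.2]
width: 0.0501
gripper_force: 0.0
tool d [-0.0031  0.0026 -0.0023] ty yaw -0.177 keeper pos [-0.1046 -0.1909  0.0837] F [-0.8  0.4 -0.2] t 3.75
t: 4.25
ee_pos: [0.4781, -0.2146, 0.0878]
tcp_rot: [2.41, 2.013, 0.001]
ft_force: [-1.5, -0.6, 3.5]
width: 0.0149
gripper_force: 40.0
tool d [-0.0008 -0.0008  0.0018] ty yaw -0.179 keeper pos [-0.1012 -0.1932  0.0878] F [-1.5 -0.6  3.5] t 4.25
```

```bash
python3 nudge.py '{"increments":[[0, 0, 0.0285, -0.043, 0], [0, 0, 0.0345, -0.045, 0], [0, 0, 0.039, -0.04, 0], [0, 0, 0, 0, 0]]}' 45
python3 -c "
from h import *
go([-.0816,-.194,.1114])
c=cam('side');cv2.imwrite('pics/b.png',c['img'][:,:,::-1])"
```

```text
t: 4.65
ee_pos: [0.4942, -0.2175, 0.1116]
tcp_rot: [-2.404, -2.009, 0.01]
ft_force: [-9.4, -0.0, -0.2]
width: 0.0151
gripper_force: 45.0
tool d [-0.0009  0.0033  0.0001] ty yaw -0.1784 keeper pos [-0.0849 -0.1931  0.1116] F [-9.4 -0.  -0.2] t 4.65
```

View pics/b.png

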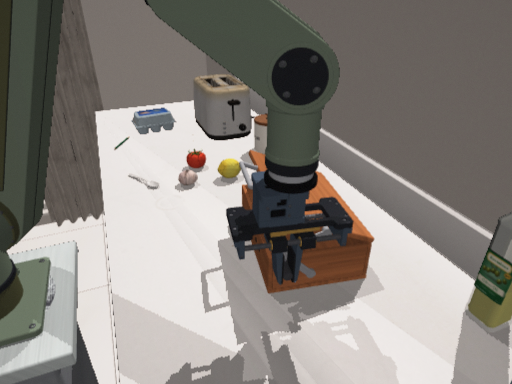

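The lid is rising with the knob. The gripper stands outside its right edge, around (285,250).

Scaled: 0.0102 m / 0.2 = 0.051, 0.0096 m / 0.2 = 0.048.

```bash
python3 nudge.py '{"increments":[[0, 0, 0.044, -0.035, 0], [0, 0, 0.048, -0.029, 0], [0, 0, 0.051, -0.0235, 0], [0, 0, 0, 0, 0]]}'
python3 -c "
from h import *
go([-.053,-.194,.1289])"
python3 nudge.py '{"increments":[[0, 0, 0.0535, -0.017, 0], [0, 0, 0.0555, -0.01, 0], [0, 0, 0.056, -0.0035, 0], [0, 0, 0, 0, 0]]}'
python3 -c "
from h import *
go([-.02,-.194,.135])"
```

```text
t: 5.1
ee_pos: [0.5247, -0.223, 0.131]
tcp_rot: [-2.408, -2.012, 0.004]
ft_force: [-6.7, 0.8, 5.6]
width: 0.0148
gripper_force: 45.0
tool d [-0.0009  0.0009  0.0021] ty yaw -0.1788 keeper pos [-0.0539 -0.1931  0.131 ] F [-6.7  0.8  5.6] t 5.1
t: 5.5
ee_pos: [0.5595, -0.2292, 0.1369]
tcp_rot: [2.411, 2.013, 0.001]
ft_force: [-1.8, 0.1, 2.5]
width: 0.0149
gripper_force: 45.0
tool d [-0.0009 -0.0015  0.0019] ty yaw -0.1791 keeper pos [-0.0185 -0.1931  0.1369] F [-1.8  0.1  2.5] t 5.5
```

Scaled: 0.0112 m / 0.2 = 0.056, 0.0111 m / 0.2 = 0.0555.

```bash
python3 nudge.py '{"increments":[[0, 0, 0.056, 0.0035, 0], [0, 0, 0.0555, 0.01, 0], [0, 0, 0.0535, 0.017, 0], [0, 0, 0, 0, 0]]}'
python3 -c "
from h import *
go([.013,-.194,.1289])"
python3 nudge.py '{"increments":[[0, 0, 0.051, 0.0235, 0], [0, 0, 0.041, 0.0245, 0], [0, 0, 0, 0, 0]]}'
python3 nudge.py '{"increments":[[0, 0, 0.02, 0.011, 0], [0, 0, 0.02, 0.011, 0], [0, 0, 0, 0, 0]]}'
python3 -c "
from h import *
go([.039,-.194,.115])"
```

```text
t: 5.9
ee_pos: [0.5914, -0.235, 0.1293]
tcp_rot: [-2.411, -2.014, 0.0]
ft_force: [-1.5, -0.3, -2.0]
width: 0.015
gripper_force: 45.0
tool d [-0.0009 -0.0009  0.0004] ty yaw -0.179 keeper pos [ 0.0139 -0.1931  0.1293] F [-1.5 -0.3 -2. ] t 5.9
t: 6.2
ee_pos: [0.6082, -0.2381, 0.1193]
tcp_rot: [-2.409, -2.012, 0.003]
ft_force: [-4.5, -0.6, -2.8]
width: 0.0151
gripper_force: 45.0
t: 6.5
ee_pos: [0.614, -0.2391, 0.1145]
tcp_rot: [-2.406, -2.01, 0.007]
ft_force: [-6.3, 0.7, -4.3]
width: 0.0151
gripper_force: 45.0
tool d [-0.0009  0.0021 -0.0005] ty yaw -0.1788 keeper pos [ 0.0369 -0.1931  0.1145] F [-6.3  0.7 -4.3] t 6.5
```

Scaled: 0.003 m / 0.2 = 0.015, 0.0017 m / 0.2 = 0.0085.

```bash
python3 nudge.py '{"increments":[[0, 0, 0.015, 0.0085, 0], [0, 0, 0, 0, 0]]}'
python3 nudge.py '{"increments":[[0, 0, 0.015, 0.0085, 0], [0, 0, 0, 0, 0]]}'
python3 -c "
from h import *
go([.039,-.194,.115])"
```

```text
t: 6.7
ee_pos: [0.6159, -0.2394, 0.1128]
tcp_rot: [-2.405, -2.009, 0.009]
ft_force: [-9.4, -0.3, -3.9]
width: 0.0151
gripper_force: 45.0
t: 6.9
ee_pos: [0.6163, -0.2395, 0.1123]
tcp_rot: [-2.401, -2.007, 0.015]
ft_force: [-16.3, 1.8, 5.5]
width: 0.0153
gripper_force: 45.0
tool d [-0.0009 -0.0003 -0.0027] ty yaw -0.1782 keeper pos [ 0.0392 -0.1931  0.1123] F [-16.3   1.8   5.5] t 6.9
```

Scaled: -0.003 m / 0.2 = -0.015, -0.001 m / 0.2 = -0.005.

```bash
python3 nudge.py '{"increments":[[0.05, 0, -0.015, -0.005, 0], [0.05, 0, 0, 0, 0], [0.05, 0, 0, 0, 0], [0.05, 0, 0, 0, 0]]}'
python3 nudge.py '{"increments":[[0.05, 0, 0, -0.15, 0], [0.05, 0, 0, -0.2, 0], [0.05, -0.15, -0.15, -0.15, 0], [0.05, 0, -0.25, 0, 0], [0.05, 0, -0.25, 0, 0]]}'
python3 -c "
from h import *
go([-.1,-.194,.25]); go([.45,.3195,.25],True)
c=cam('side');cv2.imwrite('pics/c.png',c['img'][:,:,::-1]);"
```

```text
t: 7.3
ee_pos: [0.6209, -0.2403, 0.1142]
tcp_rot: [2.41, 2.013, 0.002]
ft_force: [0.1, 0.6, -0.8]
width: 0.0441
gripper_force: 0.0
t: 7.8
ee_pos: [0.4878, -0.2463, 0.2135]
tcp_rot: [2.409, 2.012, 0.002]
ft_force: [-0.3, 0.7, -0.1]
width: 0.0496
gripper_force: 0.0
tool d [ 0.0286 -0.0139 -0.0365] ty yaw -0.1793 keeper pos [-0.086  -0.2227  0.2135] F [-0.3  0.7 -0.1] t 7.8
tool d [ 0.55   -0.138  -0.0375] ty yaw -0.1793 keeper pos [-0.086  -0.2227  0.2135] F [-0.3  0.7 -0.1] t 7.8
```

View pics/c.png

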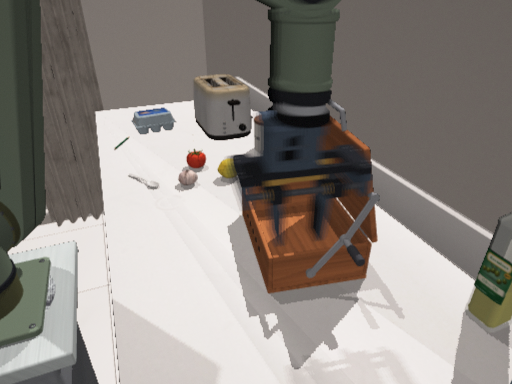

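The lid stands raised. The stay is straight from (315,272) to (372,200) with its knob at (353,252), so it is locked. The fruit and garlic have not moved.

Scaled: 0.05 m / 0.2 = 0.25, -0.046 m / 0.2 = -0.23.

```bash
python3 nudge.py '{"increments":[[0.07, 0, -0.23, -0.075, 0], [0.07, 0, -0.23, -0.075, 0], [0.07, 0.2, -0.115, 0, 0], [0.07, 0.25, -0.115, 0, 0], [0.07, 0.25, 0, 0, 0]]}'
python3 nudge.py '{"increments":[[0.07, 0.25, 0, 0, 0], [0.07, 0.25, 0, 0, 0], [0.07, 0.25, 0, 0, 0], [0.07, 0.25, 0, 0, 0], [0.07, 0.25, 0, 0, 0]]}'
python3 nudge.py '{"increments":[[0.07, 0.25, 0, 0, 0], [0.07, 0.25, 0, 0, 0], [0.07, 0.25, 0, 0, 0], [0.07, 0.05, 0, 0, 0], [0.07, 0, 0, 0, 0]]}'
python3 -c "
from h import *
go([.45,.3195,.028],True)
c=cam('top');w=cam('wrist');cv2.imwrite('pics/d.png',np.hstack([c['img'][:,110:390],w['img']])[:,:,::-1]);"
```

```text
t: 8.35
ee_pos: [0.3766, -0.0872, 0.2431]
tcp_rot: [2.414, 2.009, 0.001]
ft_force: [1.6, -0.4, 0.5]
width: 0.0701
gripper_force: 0.0
t: 8.85
ee_pos: [0.4235, 0.1604, 0.2431]
tcp_rot: [2.41, 2.014, 0.003]
ft_force: [1.0, -0.9, 0.2]
width: 0.07
gripper_force: 0.0
t: 9.35
ee_pos: [0.4516, 0.3169, 0.2421]
tcp_rot: [2.408, 2.017, -0.0]
ft_force: [0.1, -0.2, -0.6]
width: 0.07
gripper_force: 0.0
tool d [ 0.0023 -0.002   0.2141] ty yaw -0.1763 keeper pos [-0.2217  0.3252  0.2421] F [ 0.1 -0.2 -0.6] t 9.35
```

View pics/d.png

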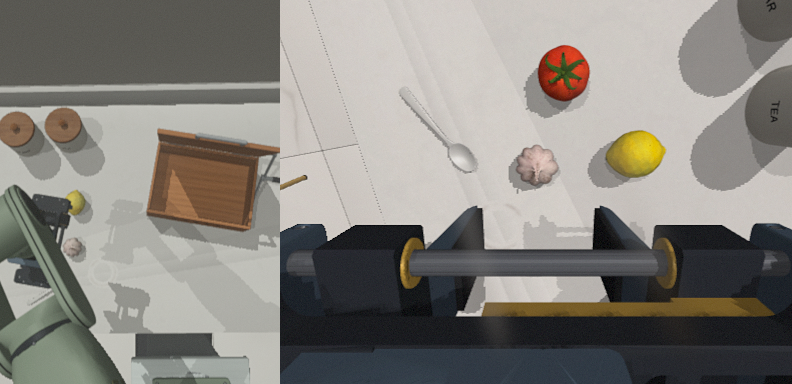

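The garlic (wrist view 537,165) is centred between the open fingers, and the lemon and tomato are clear of them.

Scaled: 0.045 m / 0.2 = 0.225, 0.04 m / 0.2 = 0.2.

```bash
python3 nudge.py '{"increments":[[0.07, 0.01, -0.01, 0.225, 0], [0.07, 0, 0, 0.225, 0], [0.07, 0, 0, 0.225, 0], [0.07, 0, 0, 0.2, 0], [0.07, 0, 0, 0.125, 0]]}'
python3 nudge.py '{"increments":[[0.07, 0, 0, 0.065, 0], [0.07, 0, 0, 0, 0]]}'
python3 nudge.py '{"increments":[[0.04, 0, 0, 0, 0], [0.04, 0, 0, 0, 0], [0.04, 0, 0, 0, 0], [0.04, 0, 0, 0, 0]]}' 8
python3 nudge.py '{"increments":[[0.04, 0, 0, 0, 0], [0.04, 0, 0, 0, 0], [0.04, 0, 0, -0.1, 0], [0.04, 0, 0, -0.15, 0], [0.04, 0, 0, 0, 0]]}' 8
python3 -c "
from h import *
go([-.03,.03,.15])"
```

```text
t: 9.95
ee_pos: [0.4486, 0.3146, 0.0404]
tcp_rot: [-2.413, -2.011, 0.006]
ft_force: [0.1, -0.1, -0.8]
width: 0.07
gripper_force: 0.0
t: 10.15
ee_pos: [0.4493, 0.3159, 0.0287]
tcp_rot: [-2.413, -2.012, 0.004]
ft_force: [-0.1, 0.3, 0.4]
width: 0.07
gripper_force: 0.0
t: 10.55
ee_pos: [0.4509, 0.3181, 0.0312]
tcp_rot: [2.41, 2.014, 0.005]
ft_force: [-0.1, -2.0, 7.0]
width: 0.0537
gripper_force: 8.0
t: 11.05
ee_pos: [0.452, 0.3193, 0.0833]
tcp_rot: [2.41, 2.014, 0.013]
ft_force: [0.6, -0.3, -0.2]
width: 0.0537
gripper_force: 8.0
tool d [-0.2971  0.1922 -0.0673] ty yaw -0.1789 keeper pos [-0.2218  0.3275  0.0833] F [ 0.6 -0.3 -0.2] t 11.05
```

Scaled: -0.04 m / 0.2 = -0.2, -0.035 m / 0.2 = -0.175.

```bash
python3 nudge.py '{"increments":[[0.04, 0, 0, -0.2, 0], [0.04, 0, 0, -0.2, 0], [0.04, 0, 0, -0.175, 0], [0.04, 0, 0, 0, 0]]}'
python3 -c "
from h import *
print(arm.state()['qpos'],arm.state()['width'])
c=cam('wrist');cv2.imwrite('pics/e.png',c['img'][:,:,::-1])"
```

```text
t: 11.45
ee_pos: [0.452, 0.3193, 0.1993]
tcp_rot: [2.41, 2.014, 0.016]
ft_force: [0.3, 0.2, -0.0]
width: 0.0535
gripper_force: 8.0
[5.94075374e-01 3.06738355e-01 1.67984979e+00 2.24093910e-04
 1.14452359e+00 7.72763942e-01] 0.05346877579053107
```

Scaled: -0.14 rad / 3.1416 = -0.0446.

```bash
python3 nudge.py '{"increments":[[0.04, 0, 0, 0, -0.0446], [0.04, 0, 0, 0, -0.0446], [0.04, 0, 0, 0, -0.0446], [0.04, 0, 0, 0, -0.0446], [0.04, 0, 0, 0, -0.0446]]}'
python3 nudge.py '{"increments":[[0.04, 0, 0, 0, -0.0446], [0.04, 0, 0, 0, -0.0446], [0.04, 0, 0, 0, -0.0446], [0.04, 0, 0, 0, -0.0446], [0.04, 0, 0, 0, -0.0446]]}'
python3 nudge.py '{"increments":[[0.04, 0, 0, 0, -0.0446], [0.04, 0, 0, 0, -0.0099], [0.04, 0, -0.15, 0, 0], [0.04, 0, -0.2125, 0, 0], [0.04, -0.13, -0.2125, 0, 0]]}'
python3 nudge.py '{"increments":[[0.04, -0.13, -0.2125, 0, 0], [0.04, -0.13, -0.2125, 0, 0], [0.04, -0.13, -0.2125, 0, 0], [0.04, -0.13, -0.2, 0, 0], [0.04, -0.13, -0.075, 0, 0]]}'
python3 nudge.py '{"increments":[[0.04, -0.13, 0, 0, 0], [0.04, 0, 0, 0, 0]]}'
python3 -c "
from h import *
go([-.04,.03,.039])
c=cam('side');w=cam('wrist');cv2.imwrite('pics/f.png',np.hstack([c['img'][:,130:410],w['img']])[:,:,::-1]);"
```

```text
t: 12.0
ee_pos: [0.4488, 0.3169, 0.1922]
tcp_rot: [-1.565, -2.722, 0.006]
ft_force: [0.1, 0.8, -0.4]
width: 0.0538
gripper_force: 8.0
t: 12.5
ee_pos: [0.4488, 0.3169, 0.1922]
tcp_rot: [-0.537, -3.092, 0.005]
ft_force: [0.0, 0.5, 0.2]
width: 0.0536
gripper_force: 8.0
t: 13.0
ee_pos: [0.4514, 0.1987, 0.1922]
tcp_rot: [-0.275, -3.124, 0.003]
ft_force: [1.9, 0.1, -0.9]
width: 0.0536
gripper_force: 8.0
t: 13.5
ee_pos: [0.5493, -0.0064, 0.1924]
tcp_rot: [-0.285, -3.124, 0.002]
ft_force: [-0.2, 0.6, -0.6]
width: 0.054
gripper_force: 8.0
t: 13.7
ee_pos: [0.5777, -0.0089, 0.192]
tcp_rot: [-0.284, -3.127, 0.0]
ft_force: [-0.4, -0.9, -0.6]
width: 0.0538
gripper_force: 8.0
tool d [0.    0.003 0.153] ty yaw 1.3899 keeper pos [-0.0397  0.027   0.192 ] F [-0.4 -0.9 -0.6] t 13.7
```

View pics/f.png

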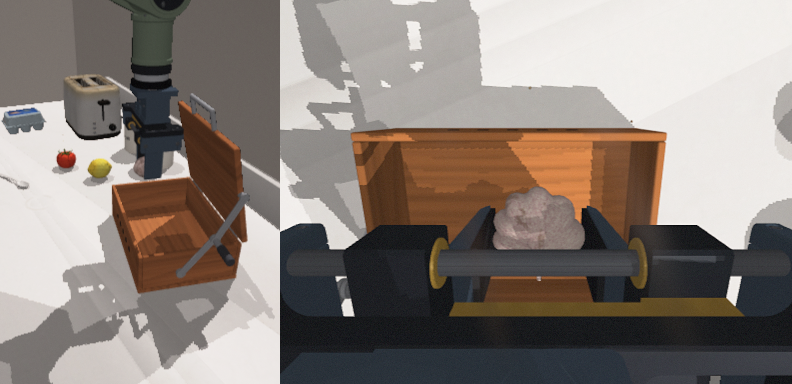

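The garlic is held between the fingers above the open box (wrist view 540,220), and the lid and stay are clear of the arm.

Scaled: 0.04 m / 0.2 = 0.2, 0.035 m / 0.2 = 0.175.

```bash
python3 nudge.py '{"increments":[[0.04, 0, 0, 0.2, 0], [0.04, 0, 0, 0.2, 0], [0.04, 0, 0, 0.175, 0], [0.04, 0, 0, 0.1, 0], [0.04, 0, 0, 0, 0]]}'
python3 nudge.py '{"increments":[[0.04, 0, 0, 0.045, 0], [0.04, 0, 0, 0, 0]]}'
python3 nudge.py '{"increments":[[0.04, 0, 0, 0.02, 0], [0.04, 0, 0, 0, 0]]}'
python3 -c "
from h import *
go([-.04,.03,.039])"
```

```text
t: 14.3
ee_pos: [0.572, -0.0067, 0.056]
tcp_rot: [-0.278, -3.12, 0.001]
ft_force: [0.3, 1.3, 0.5]
width: 0.0538
gripper_force: 8.0
t: 14.5
ee_pos: [0.5758, -0.0072, 0.0507]
tcp_rot: [-0.28, -3.129, -0.0]
ft_force: [-0.3, -0.2, 0.5]
width: 0.0539
gripper_force: 8.0
t: 14.7
ee_pos: [0.5762, -0.0075, 0.047]
tcp_rot: [0.28, 3.128, 0.0]
ft_force: [0.2, -0.7, -0.4]
width: 0.054
gripper_force: 8.0
tool d [-0.0015  0.0019  0.008 ] ty yaw 1.392 keeper pos [-0.0415  0.0281  0.047 ] F [ 0.2 -0.7 -0.4] t 14.7
```

Scaled: 0.004 m / 0.2 = 0.02.

```bash
for i in 1; do python3 nudge.py '{"increments":[[0.04, 0, 0, 0.02, 0], [0.04, 0, 0, 0, 0]]}'
python3 nudge.py '{"increments":[[0.04, 0, 0, 0.01, 0], [0.04, 0, 0, 0, 0]]}'; python3 nudge.py '{"increments":[[0.04, 0, 0, 0.01, 0], [0.04, 0, 0, 0, 0]]}'; done | egrep 'ee_|ft'
```

```text
ee_pos: [0.5759, -0.0076, 0.0424]
ft_force: [0.3, -0.7, -0.5]
ee_pos: [0.5759, -0.0076, 0.0403]
ft_force: [0.0, 0.0, 0.1]
ee_pos: [0.5763, -0.0076, 0.039]
ft_force: [-1.0, -0.5, 3.2]
```

Touchdown at 3 N. I'll release and retreat straight up.

Scaled: -0.04 m / 0.2 = -0.2, -0.03 m / 0.2 = -0.15.

```bash
python3 nudge.py '{"increments":[[0.075, 0, 0, 0, 0], [0.075, 0, 0, 0, 0], [0.075, 0, 0, 0, 0], [0.075, 0, 0, 0, 0]]}' | egrep 'wid|ft|grip'
python3 nudge.py '{"increments":[[0.075, 0, 0, -0.15, 0], [0.075, 0, 0, -0.2, 0], [0.075, 0, 0, -0.2, 0], [0.075, 0, 0, -0.2, 0], [0.075, 0, 0, 0, 0]]}' | egrep 'wid|ft|ee'
python3 -c "
from h import *
go([-.12,-.194,.23])
c=cam('side');w=cam('wrist');cv2.imwrite('pics/g.png',np.hstack([c['img'][:,130:410],w['img']])[:,:,::-1]);"
```

```text
ft_force: [0.0, -0.4, 0.2]
width: 0.0748
gripper_force: 0.0
ee_pos: [0.5793, -0.0077, 0.1946]
ft_force: [1.4, 1.1, 0.9]
width: 0.0752
tool d [ 0.0812 -0.2224 -0.0368] ty yaw 1.392 keeper pos [-0.0384  0.0285  0.1946] F [1.4 1.1 0.9] t 16.2
```

View pics/g.png

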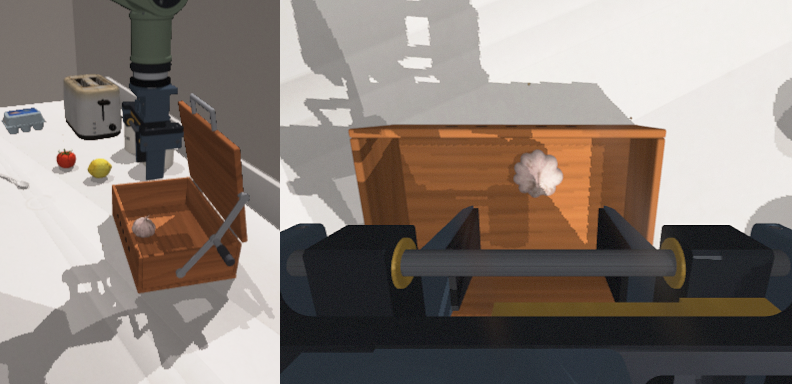

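The garlic stands upright on the floor inside the box (wrist view 538,173; side view 144,228). The stay is still locked.

Units first: shifts go in shares of 20 cm and turns go in shares of pi rad. So -0.05 m / 0.2 = -0.25, -0.02 m / 0.2 = -0.1.

```bash
(python3 nudge.py '{"increments":[[0.045, 0.2, -0.1, -0.05, 0], [0.045, 0.15, -0.2, 0, 0], [0.045, 0.15, -0.2, 0, 0], [0.045, 0, -0.25, 0, 0], [0.045, 0, -0.25, 0, 0]]}'
python3 nudge.py '{"increments":[[0.045, 0, -0.11, 0, 0.0446], [0.045, 0, 0, 0, 0.0446], [0.045, 0, 0, 0, 0.0446], [0.045, 0, 0, 0, 0.0446], [0.045, 0, 0, 0, 0.0446]]}'
python3 nudge.py '{"increments":[[0.045, 0, 0, 0, 0.0446], [0.045, 0, 0, 0, 0.0446], [0.045, 0, 0, 0, 0.0446], [0.045, 0, 0, 0, 0.0446], [0.045, 0, 0, 0, 0.0446]]}'
python3 nudge.py '{"increments":[[0.045, 0, 0, 0, 0.0446], [0.045, 0, 0, 0, 0.0099], [0.045, 0, 0, 0, 0]]}') | egrep 'ee|wid|ft'
python3 -c "
from h import *
print(arm.state()['qpos'].round(2));go([.039,-.194,.115])"
```

```text
ee_pos: [0.4398, -0.1871, 0.1969]
ft_force: [1.1, -0.7, -0.7]
width: 0.045
ee_pos: [0.4369, -0.2078, 0.1963]
ft_force: [0.9, 0.1, 0.4]
width: 0.0451
ee_pos: [0.437, -0.2077, 0.1964]
ft_force: [0.5, 0.6, -0.5]
width: 0.0452
ee_pos: [0.4371, -0.2077, 0.1966]
ft_force: [0.1, -0.7, 0.4]
width: 0.045
[-0.47  0.21  1.82  0.    1.11 -0.29]
tool d [-0.0004  0.182   0.0809] ty yaw -0.1788 keeper pos [-0.1427 -0.1937  0.1966] F [ 0.1 -0.7  0.4] t 18.1
```

Scaled: 0.047 m / 0.2 = 0.235, 0.045 m / 0.2 = 0.225.

```bash
(python3 nudge.py '{"increments":[[0.045, 0, 0.225, 0, 0], [0.045, 0, 0.225, 0, 0], [0.045, 0, 0.225, 0, 0], [0.045, 0, 0.235, 0, 0], [0.045, 0, 0, 0, 0]]}'
python3 nudge.py '{"increments":[[0.045, 0, 0, 0.15, 0], [0.045, 0, 0, 0.15, 0], [0.045, 0, 0, 0.1, 0], [0.045, 0, 0, 0, 0]]}') | egrep 'ee|wid|ft'
python3 -c "
from h import *
go([.039,-.194,.115])"
python3 nudge.py '{"increments":[[0.0, 0, 0, 0, 0], [0.0, 0, 0, 0, 0], [0.0, 0, 0, 0, 0], [0, 0, 0, 0, 0], [0, 0, 0, 0, 0]]}' 50
python3 -c "
from h import *
go([.039,-.194,.115])"
```

```text
ee_pos: [0.6215, -0.2411, 0.1949]
ft_force: [-1.9, -0.6, -1.2]
width: 0.045
ee_pos: [0.6139, -0.2394, 0.114]
ft_force: [-0.5, -0.1, -0.2]
width: 0.0451
tool d [-0.0006  0.0022 -0.0011] ty yaw -0.1784 keeper pos [ 0.0368 -0.1934  0.114 ] F [-0.5 -0.1 -0.2] t 19.0
t: 19.5
ee_pos: [0.6156, -0.2405, 0.1196]
tcp_rot: [-2.409, -2.013, 0.003]
ft_force: [-5.3, 1.1, 4.6]
width: 0.0147
gripper_force: 50.0
tool d [0.0002 0.0002 0.0046] ty yaw -0.1786 keeper pos [ 0.0388 -0.1942  0.1196] F [-5.3  1.1  4.6] t 19.5
```

Scaled: -0.004 m / 0.2 = -0.02, -0.0022 m / 0.2 = -0.011.

```bash
(python3 nudge.py '{"increments":[[0, 0, -0.02, -0.011, 0], [0, 0, -0.02, -0.011, 0], [0, 0, 0, 0, 0]]}'; python3 nudge.py '{"increments":[[0, 0, -0.041, -0.0245, 0], [0, 0, 0, 0, 0]]}'; python3 nudge.py '{"increments":[[0, 0, -0.051, -0.0235, 0], [0, 0, 0, 0, 0]]}') | egrep 'ee|wid|ft'
python3 -c "
from h import *
go([.013,-.194,.1289])"
```

```text
ee_pos: [0.6108, -0.2396, 0.1236]
ft_force: [4.2, -0.9, -2.2]
width: 0.0149
ee_pos: [0.6023, -0.2381, 0.1289]
ft_force: [4.1, -1.3, -0.1]
width: 0.0153
ee_pos: [0.5914, -0.2362, 0.1336]
ft_force: [2.0, -0.3, 3.6]
width: 0.0153
tool d [ 0.0003 -0.0012  0.0047] ty yaw -0.1789 keeper pos [ 0.0142 -0.1943  0.1336] F [ 2.  -0.3  3.6] t 20.2
```

Scaled: -0.0107 m / 0.2 = -0.0535, -0.0034 m / 0.2 = -0.017.

```bash
(python3 nudge.py '{"increments":[[0, 0, -0.0535, -0.017, 0], [0, 0, 0, 0, 0]]}'; python3 nudge.py '{"increments":[[0, 0, -0.028, -0.005, 0], [0, 0, -0.028, -0.005, 0], [0, 0, -0.028, -0.0015, 0], [0, 0, -0.028, -0.0015, 0], [0, 0, 0, 0, 0]]}' 55
python3 nudge.py '{"increments":[[0, 0, -0.028, 0.0015, 0], [0, 0, -0.028, 0.0015, 0], [0, 0, -0.028, 0.005, 0], [0, 0, -0.028, 0.005, 0], [0, 0, 0, 0, 0]]}') | egrep 'ee|wid|ft'
python3 -c "
from h import *
go([-.0423,-.194,.1323])
c=cam('side');cv2.imwrite('pics/i.png',c['img'][:,:,::-1])"
```

```text
ee_pos: [0.5802, -0.2342, 0.1367]
ft_force: [0.6, -1.6, 5.0]
width: 0.0148
ee_pos: [0.5569, -0.2299, 0.1385]
ft_force: [0.0, -2.4, 4.4]
width: 0.0151
ee_pos: [0.5342, -0.2257, 0.1346]
ft_force: [-2.5, -4.6, -3.2]
width: 0.0147
tool d [0.0001 0.0017 0.0023] ty yaw -0.1789 keeper pos [-0.044  -0.1941  0.1346] F [-2.5 -4.6 -3.2] t 21.4
```

View pics/i.png

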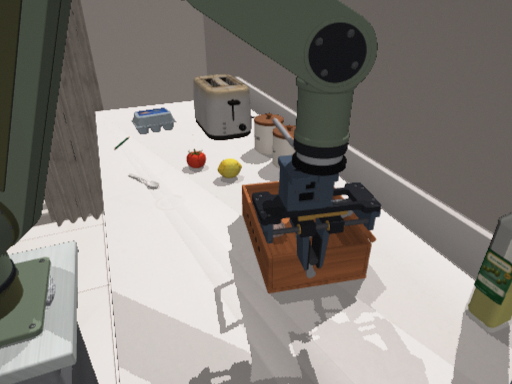

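The lid is coming down with the gripped knob. Its handle shows at about (283,130) and the forces are small.

Scaled: -0.0054 m / 0.2 = -0.027, -0.0053 m / 0.2 = -0.0265.

```bash
(python3 nudge.py '{"increments":[[0, 0, -0.027, 0.0085, 0], [0, 0, -0.0265, 0.0085, 0], [0, 0, -0.0255, 0.0115, 0], [0, 0, -0.0255, 0.012, 0], [0, 0, 0, 0, 0]]}'
python3 nudge.py '{"increments":[[0, 0, -0.024, 0.0145, 0], [0, 0, -0.024, 0.0145, 0], [0, 0, -0.022, 0.0175, 0], [0, 0, -0.022, 0.0175, 0], [0, 0, 0, 0, 0]]}') | egrep 'ee|wid|ft'
python3 -c "
from h import *
go([-.0816,-.194,.1114])"
```

```text
ee_pos: [0.5144, -0.2221, 0.127]
ft_force: [-1.2, -4.3, -4.9]
width: 0.0152
ee_pos: [0.4959, -0.2187, 0.114]
ft_force: [-4.2, -5.2, -3.1]
width: 0.0146
tool d [0.     0.0013 0.0026] ty yaw -0.1787 keeper pos [-0.0829 -0.194   0.114 ] F [-4.2 -5.2 -3.1] t 22.45
```

Scaled: 0.003 m / 0.2 = 0.015, 0.0027 m / 0.2 = 0.0135.

```bash
(python3 nudge.py '{"increments":[[0, 0, -0.013, 0.0135, 0], [0, 0, -0.013, 0.0135, 0], [0, 0, -0.013, 0.0135, 0], [0, 0, -0.0115, 0.015, 0], [0, 0, -0.0115, 0.015, 0]]}'
python3 nudge.py '{"increments":[[0, 0, -0.0115, 0.015, 0], [0, 0, -0.0095, 0.0145, 0], [0, 0, -0.0095, 0.0145, 0], [0, 0, -0.005, 0.0095, 0], [0, 0, 0, 0, 0]]}') | egrep 'ee|wid|ft'
python3 -c "
from h import *
go([-.1012,-.194,.0878])
c=cam('side');cv2.imwrite('pics/j.png',c['img'][:,:,::-1])"
```

```text
ee_pos: [0.4842, -0.2166, 0.1006]
ft_force: [-6.3, -5.7, 3.4]
width: 0.0149
ee_pos: [0.478, -0.2155, 0.0904]
ft_force: [-3.2, -5.4, 3.5]
width: 0.015
tool d [ 0.0001 -0.      0.0026] ty yaw -0.1789 keeper pos [-0.1011 -0.1941  0.0904] F [-3.2 -5.4  3.5] t 23.45
```

View pics/j.png

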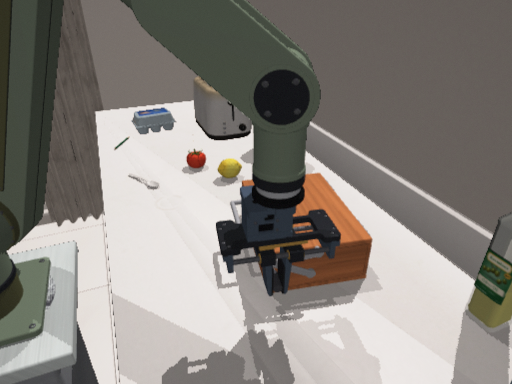

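Scaled: 0.001 m / 0.2 = 0.005, -0.0005 m / 0.2 = -0.0025.

```bash
(python3 nudge.py '{"increments":[[0, 0, -0.0025, 0.005, 0], [0, 0, 0, 0, 0]]}';python3 nudge.py '{"increments":[[0, 0, -0.0025, 0.005, 0], [0, 0, 0, 0, 0]]}';python3 nudge.py '{"increments":[[0, 0, -0.0025, 0.005, 0], [0, 0, 0, 0, 0]]}';python3 nudge.py '{"increments":[[0, 0, 0, 0.005, 0], [0, 0, 0, 0, 0]]}') | egrep 'ee|ft'
```

```text
ee_pos: [0.478, -0.2155, 0.0901]
ft_force: [-3.8, -4.4, 7.4]
ee_pos: [0.478, -0.2156, 0.0898]
ft_force: [-4.8, -2.7, 9.7]
ee_pos: [0.478, -0.2156, 0.0896]
ft_force: [-3.9, -2.9, 15.3]
ee_pos: [0.478, -0.2157, 0.0893]
ft_force: [-5.8, -2.1, 20.1]
```

Scaled: -0.002 m / 0.2 = -0.01.

```bash
(python3 nudge.py '{"increments":[[0.05, 0, 0, -0.01, 0], [0.05, 0, 0, 0, 0], [0.05, 0, 0, 0, 0], [0.05, 0, 0, 0, 0]]}'
python3 nudge.py '{"increments":[[0.05, 0, 0, -0.15, 0], [0.05, 0, 0, -0.2, 0], [0.05, 0, -0.15, -0.2, 0], [0.05, 0, -0.25, 0, 0], [0.05, 0.1, -0.2, 0, 0]]}';python3 nudge.py '{"increments":[[0.05, -0.25, -0.1, 0, 0], [0.05, -0.25, 0, 0, 0], [0.05, -0.25, 0, 0, 0], [0.05, 0, 0, 0, 0]]}') | egrep 'ee|ft|wid'
python3 - <<'E'
from h import *
c=cam('top');s=cam('side');o=dict(np.load('pics/top0.npz'));so=dict(np.load('pics/side0.npz'))
cv2.imwrite('pics/k.png',np.vstack([np.hstack([so['img'][120:300,130:390],s['img'][120:300,130:390]]),np.hstack([o['img'][130:270,130:390],c['img'][130:270,130:390]])])[:,:,::-1])
E
```

```text
ee_pos: [0.4772, -0.2147, 0.0877]
ft_force: [-0.3, -0.6, -0.8]
width: 0.044
ee_pos: [0.3616, -0.1746, 0.1987]
ft_force: [-0.1, 0.2, -0.0]
width: 0.0501
ee_pos: [0.318, -0.3198, 0.1981]
ft_force: [0.3, 1.0, 0.3]
width: 0.0498
```

View pics/k.png

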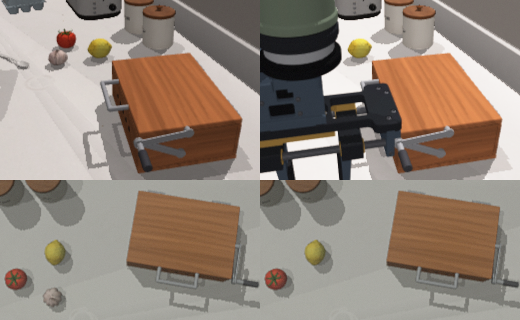

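Compared with the start images, the lid is shut and the stay folded as before. The lemon and tomato have not moved, the garlic is gone from the worktop, and the robot is clear.

```bash
python3 -c "
from station import arm, eyes
print(arm.close_job())"
```

```text
the job is handed in; nothing more can be done
None
```

I put the garlic on the keeper's floor with the stay locked, then broke the knee by its knob and lowered the lid shut under control. The lemon and tomato stayed where they were; the job is handed in, but no verdict was shown.

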